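# Slide the lid off the battery box and push the spare pack into the charging row

## Task

Slide the channel lid of the grey storage box along its tracks, by its black grip, until it is fully open, and lift out the battery pack that stands inside under the steel rail. Push the pack down, upright, between the middle two packs of the row in the charging rack, nudging them apart without toppling any, until it stands on the rack's floor. Let go, and do not disturb the other things on the bench.

Things in the scene. Friction and masses are not known exactly. Their poses are not given: they have to be found in the camera images.
- box: fixed grey steel box, 144 (own x) x 132 (own y) mm, on a pine riser; origin on the bench under its centre. Own +x points from its front, where the lid slides out, to its back wall (inner face at own x = 68 mm, top 128 mm above the bench). Floor's top 56 mm above the bench; front and side walls up to 86 mm, 4 mm thick, with 6 mm outward flanges on the sides.
- rail (a point): middle of a fixed steel rail, 24 (box's x) x 320 (box's y) x 25 mm, 235 to 260 mm above the bench, at own x = 42 mm of the box, on two 16 mm posts at own y = +-150 mm. It blocks a gripper coming straight down on the pack; from the box's front, with the tool tilted 23 to 45 degrees (fingertips forward under the rail), there is room.
- lid (a joint): how far the aluminium channel lid has slid along the box's flanges towards the box's own -x, m: 0 shut, 0.132 fully open (stop). About 2.5 N of friction plus 4 N s/m; it stays where left and cannot come off. The lid is 137 x 150 mm, its top 130 mm above the bench, open at its rear end; its rear edge is at own x of the box = 68 mm - joint.
- lid_grip (a point): centre of the black upright grip block on the lid: 44 (along the box's x) x 14 (along the box's y) x 30 mm high, from 130 to 160 mm above the bench; this point is 145 mm above the bench, and at own x of the box = -48 mm - joint. Axes as the box's.
- pack_mid (a point): centre (half-way up) of the loose spare battery pack, grey plastic, 26 (own x) x 50 (own y) x 64 (z) mm, about 0.22 kg, standing upright on the box's floor: underside 56 mm, top 120 mm above the bench; own axes roughly as the box's. Pinch it across its 50 mm width. Its lowest 16 mm taper, in x only, from 26 to 14 mm at the foot. Pushing it in takes under 22 N.
- rack: fixed dark steel charging rack, 186 (own x, along the row) x 66 (own y) mm, on a pine riser; origin on the bench under its centre. Floor's top 56 mm above the bench, end walls up to 96 mm (inner faces at own x = -87 and +87 mm), side lips up to 64 mm, inner faces at own y = -29 and +29 mm. Four loose packs stand in a row, a 16 to 20 mm gap between the second and third, slack at the ends.
- row1: first pack of the row, nearest the rack's own -x end: black plastic pack standing upright, 32 (own x, along the row) x 40 (own y) x 48 (z) mm, about 0.2 kg, loose and slick (friction about 0.3), its long top edges rounded by 6 mm; origin at the centre of its underside, which stands on the rack's floor
- row2: second pack of the row, on the -x side of the wide gap: black plastic pack standing upright, 32 (own x, along the row) x 40 (own y) x 48 (z) mm, about 0.2 kg, loose and slick (friction about 0.3), its long top edges rounded by 6 mm; origin at the centre of its underside, which stands on the rack's floor
- row3: third pack of the row, on the +x side of the wide gap: black plastic pack standing upright, 32 (own x, along the row) x 40 (own y) x 48 (z) mm, about 0.2 kg, loose and slick (friction about 0.3), its long top edges rounded by 6 mm; origin at the centre of its underside, which stands on the rack's floor
- row4: fourth pack of the row, nearest the rack's own +x end: black plastic pack standing upright, 32 (own x, along the row) x 40 (own y) x 48 (z) mm, about 0.2 kg, loose and slick (friction about 0.3), its long top edges rounded by 6 mm; origin at the centre of its underside, which stands on the rack's floor
- lug: bystander: copper battery lug lying flat, 78 x 28 x 14 mm; origin under its middle
- vent_strip: bystander: black plastic vent plug strip lying flat, 150 x 24 x 18 mm; origin under its middle, its length along its own x
- socket_wrench: bystander: steel socket wrench lying on the bench, about 187 mm long along its own x, head 54 mm high; origin on the bench under the shaft
- post_cleaner: bystander: blue polymer post cleaner standing upright, 48 mm diameter, 70 mm high; origin under its middle
- grease_jar: bystander: closed jar standing upright, 60 mm diameter, 60 mm high; origin under its middle
There are look-alikes about, which are no part of the job. Leave any red look-alike of the row4 alone.

How it is judged:
By the outcome, as a careful person would: the job done as asked, in the order asked, and still so for the second after the job is handed in, with the robot touching nothing.
It also fails if it takes over 67 s, if anything falls off the work surface, if the arm or the gripper's body presses on something with over 40 N, if the wrist force passes 120 N, or if a joint passes its speed limit or range.

## Robot

A 6-joint arm with a two-finger parallel gripper is mounted at the origin on the work surface. World frame = base frame: x ahead of the robot, y to its left, z up, the work surface at z = 0. Lengths are in m, angles in degrees, forces in N, time in s.
With the tool pointing down it reaches from about 0.4 to 0.825 m from the base axis. Payload 7 kg.
Tool frame: the origin (TCP) lies midway between the tips of the shut fingers; the grasp point (between the pads) lies 19 mm behind it; x points along the fingers, z is the direction in which the jaws open and shut, and the axes are right-handed (so a half turn about x gives the same grasp; the last joint's range is limited). The gripper opens to 88 mm and grips with 3 to 60 N. Pads are 19 mm wide; open, the fingers measure 130 mm over their backs; the gripper's body (78 mm by 193 mm) begins 47 mm behind the grasp point.
Start: joints at [82.569, 20.546, 0.682, 0, -70.136, -16.507], TCP at [0.274, 0.617, 0.191] pointing down, gripper open.
Joint ranges: [-176.03, 176.03], [-82.01, 121.73], [-58.28, 71.71], [-173.87, 95.51], [-174.79, -0.11], [-173.66, 173.66]. Speed limits (degrees/s): [136.94, 136.94, 172.46, 180, 180, 180].

## Interface

Orientations are given as [roll, pitch, yaw] about the fixed x, y, z axes, in that order (R = Rz(yaw) Ry(pitch) Rx(roll)).
In Python, from plant import ctrl gives the robot as it stands. The module is installed in compiled form; this text tells all that it offers.
- The arm moves only by the tool servo_tool, never from a script. Its argument "deltas" is a list of rows, each a list of 3 entries, a list of its own where there are three numbers: the turn, a rotation vector about the tool's x, y, z in degrees, then the shift along the tool's x, y, z in cm, then the finger opening in cm, from 0 to 8.76. A call has 1 to 5 rows; each row is the pose to reach, as a shift and turn from the pose measured when the call began, along the tool's axes at that moment; what a row does not reach only later rows make up. A row lasts 1/10 s, in which the tool goes at most 50 mm and 8.59 degrees, less where a joint would pass 70% of its speed; a pose out of reach is approached as far as the arm can. A call with a gripper value outside its range is refused whole. The fingers move at their own pace and stop on an object; the grip force is fixed at half the most. Time passes only in rows, so rows that repeat a pose let the fingers close. It gives the time, the measured TCP pose, the force and the opening at its end, in the units of the state.
- ctrl.get_obs(): the state, without advancing time (a new reading comes with each control period).
- ctrl.snapshot(name): name is "scene" or "top" or "wrist"; returns a dict with "image" (400x640x3 uint8, red, green, blue), "vertical_fov" (degrees; the focal length in pixels is half the picture's height over the tangent of half this angle, whatever the lens; pixels are square), "cx", "cy" (the principal point, pixels), "rvec" (rotation vector, rad) and "tvec" (3), from world to camera coordinates, as OpenCV has them. Camera axes: x right, y down, z forward; pixel columns grow to the right and rows downward; lengths in m; the calibration is good to about 2 mm. A picture is of the moment at which its call begins. There is no depth.
- ctrl.close_job(): hands the job in, once; it reports no verdict.
The state is a dict: "clock": time; "joint_pos": joint angles; "qvel": joint speeds; "tau": joint torques, N m; "tool_pos": TCP position; "orientation": TCP orientation; "force": force on the tool from outside, world axes, zero at the start; "moment": the same for the moment, N m; "opening": finger opening in m.
Only numpy, scipy, OpenCV 4.12 (cv2) and the standard library are available. Lean on these libraries where they do the work, as an engineer would, in place of code of your own. Each camera call takes 0.05 s, during which the arm holds its last target. There are 200 camera calls.

## Working session

There is one attempt and no reset: what is moved stays moved. The work goes in short steps, Python scripts to look and compute and a tool call to move; the robot and the scene stay as the last step left them, time stands still between calls to the robot, and variables do not carry over. Pictures are saved under pics/ and viewed, on a budget of 10 in all, crops included, one or two more only if the job needs it, and the job is handed in when it is done.

Besides the shell and the picture viewer there is one more tool, called after "Call:" by a JSON object that holds its "op" and its "data". servo_tool: Moves the arm, as the interface text tells. Its arguments: {"type":"object","properties":{"deltas":{"type":"array","items":{"type":"array"}}},"required":["deltas"]}

```bash
mkdir -p pics
python3 - <<'E'
from plant import ctrl
import cv2,pickle
o=ctrl.get_obs();print(o)
for n in ("scene","top"):
    s=ctrl.snapshot(n);pickle.dump(s,open(f"pics/{n}0.pkl","wb"))
    cv2.imwrite(f"pics/{n}0.png",s["image"][:,:,::-1])
    print(n,{k:v for k,v in s.items() if k!="image"})
E
```

```text
{'clock': 0.0, 'joint_pos': array([ 8.25669556e+01,  2.05921479e+01,  6.33152476e-01, -2.17019392e-02,
       -7.01347815e+01, -1.65079576e+01]), 'qvel': array([-0.00095462, -0.02129278, -0.02894273, -0.02289351, -0.0206445 ,
       -0.01278766]), 'tau': array([-6.58156641e-04, -5.82721889e+01,  2.93062556e+01,  6.99729234e+00,
        6.75067960e-03, -1.48849299e-04]), 'tool_pos': array([0.2736966 , 0.61641564, 0.18960499]), 'orientation': array([   4.23624241,   89.9040289 , -109.71215081]), 'force': array([ 0.71717732,  0.62969172, -0.48504423]), 'moment': array([ 0.01063078, -0.00023216, -0.02332617]), 'opening': 0.08743502541182158}
scene {'vertical_fov': 44.99963507269415, 'cx': 320.5529342924773, 'cy': 199.88457702161713, 'rvec': array([ 0.72939013,  2.57451784, -1.19116009]), 'tvec': array([ 0.49905128, -0.09486237,  1.72976231])}
top {'vertical_fov': 52.1190971368192, 'cx': 318.0172006555845, 'cy': 197.23592471470667, 'rvec': array([ 2.13103081, -2.14635031,  0.12436351]), 'tvec': array([0.02892183, 0.63834006, 1.20473103])}
```

View pics/scene0.png

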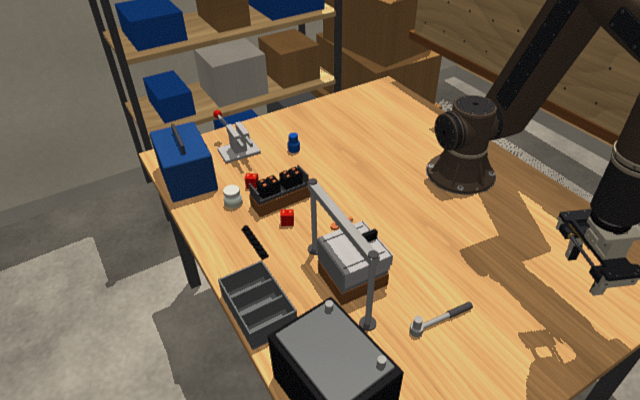

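View pics/top0.png

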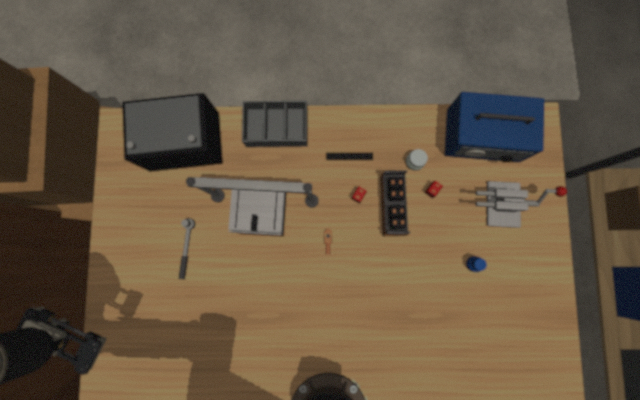

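```bash
cat > h.py <<'E'
import numpy as np,cv2,pickle
from scipy.spatial.transform import Rotation as R
def cam(s):
    f=200/np.tan(np.radians(s["vertical_fov"]/2)); return f,R.from_rotvec(s["rvec"]).as_matrix(),np.array(s["tvec"])
def ray(s,uv,z):
    f,M,t=cam(s); d=M.T@np.array([(uv[0]-s["cx"])/f,(uv[1]-s["cy"])/f,1.]); c=-M.T@t
    return c+d*(z-c[2])/d[2]
def proj(s,p):
    f,M,t=cam(s); q=M@np.array(p)+t; return np.array([f*q[0]/q[2]+s["cx"],f*q[1]/q[2]+s["cy"]])
E
python3 - <<'E'
from h import *
t=pickle.load(open("pics/top0.pkl","rb"));s=pickle.load(open("pics/scene0.pkl","rb"))
a=t["image"][165:245,180:340,::-1];b=t["image"][160:245,365:445,::-1]
a=cv2.resize(a,None,fx=5,fy=5,interpolation=cv2.INTER_CUBIC)[:300+100,:800]
b=cv2.resize(b,None,fx=2.35,fy=2.35,interpolation=cv2.INTER_CUBIC)
c=s["image"][150:225,235:400,::-1]; c=cv2.resize(c,(440,200),interpolation=cv2.INTER_CUBIC)
im=np.zeros((600,800,3),np.uint8); im[:400]=a; im[400:,:188]=b[:200]; im[400:,200:640]=c
im=np.clip(im.astype(float)*1.5,0,255).astype(np.uint8)
cv2.imwrite("pics/crop1.png",im)
I=t["image"].astype(int)
def blobs(m,name,z,amin=15):
    n,l,st,ce=cv2.connectedComponentsWithStats(m.astype(np.uint8))
    for i in range(1,n):
        if st[i,4]>=amin:
            pts=np.argwhere(l==i)[:,::-1].astype(np.float32); r=cv2.minAreaRect(pts)
            print(name,st[i],ce[i].round(1),"rect",np.round(r[0],1),np.round(r[1],1),round(r[2],1),"w",ray(t,ce[i],z).round(3))
dark=(I.max(2)<45); roi=np.zeros_like(dark); roi[185:240,225:292]=1; blobs(dark&roi,"grip",.145,8)
roi[:]=0; roi[165:242,375:415]=1; blobs((I.max(2)<75)&roi,"rack",.096)
roi[:]=0;roi[165:242,340:450]=1; blobs((I[...,0]>110)&(I[...,1]<50)&roi,"red",.05)
roi[:]=0; roi[160:260,180:320]=1; g=(abs(I[...,0]-I[...,2])<22)&(I.min(2)>110)&roi; blobs(g,"lightgrey",.13,30)
g=(abs(I[...,0]-I[...,2])<22)&(I.min(2)>70)&(I.max(2)<=140)&roi; blobs(g,"midgrey",.26,30)
E
```

```text
grip [252 216   5  14  52] [253.8 222.7] rect [253.8 222.5] [ 3.6 13.2] 5.7 w [0.554 0.202 0.145]
rack [ 380  171   28   64 1451] [392.8 202.6] rect [393.2 202.6] [63.5 25.7] 88.1 w [ 0.614 -0.194  0.096]
red [429 182  12  13  62] [434.1 188.2] rect [434.5 188.3] [ 8.3 11.1] 33.7 w [ 0.662 -0.328  0.05 ]
red [353 188  12  13  57] [358.1 193.9] rect [358.2 194.2] [ 8.6 10.5] 31.0 w [ 0.647 -0.098  0.05 ]
lightgrey [196 179 107  12 677] [251.8 184.5] rect [249.1 184.1] [106.4   7.4] 3.2 w [0.665 0.212 0.13 ]
lightgrey [ 229  190   54   43 1706] [256.2 210.1] rect [255.7 210.8] [51.7 39.9] 3.6 w [0.591 0.198 0.13 ]
midgrey [ 193  178  112   57 2602] [252.8 199.5] rect [247.6 206.4] [111.2  53.7] 2.7 w [0.604 0.185 0.26 ]
midgrey [182 219  12  38 176] [187.1 233.2] rect [187.5 237.5] [37. 11.] 90.0 w [0.52  0.349 0.26 ]
```

View pics/crop1.png

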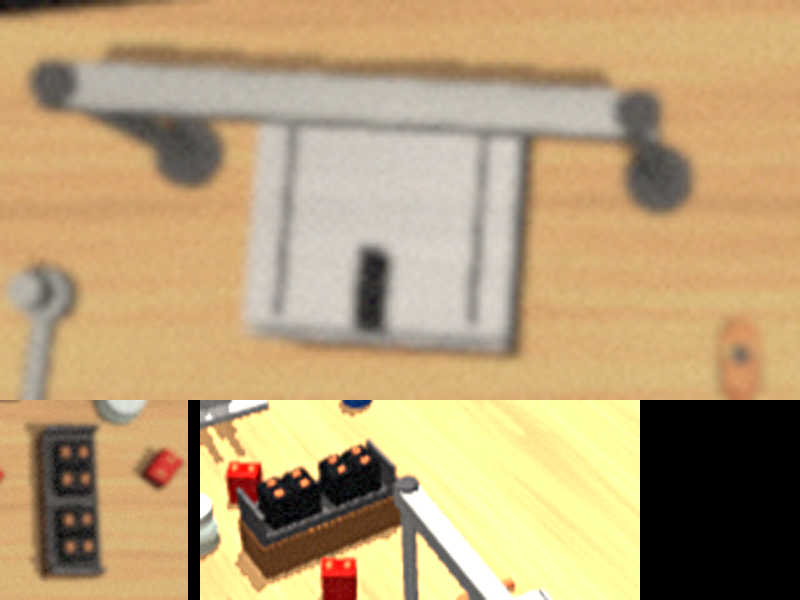

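Run:
```python
from h import *
t=pickle.load(open("pics/top0.pkl","rb"));s=pickle.load(open("pics/scene0.pkl","rb"))
A=lambda x,y:(180+x/5-.4,165+y/5-.4); B=lambda x,y:(365+x/2.35-.3,160+(y-400)/2.35-.3)
a,b=ray(t,A(54,83),.262),ray(t,A(637,110),.262); d=a-b
print("post tops",a.round(4),b.round(4),np.linalg.norm(d),"box y dir yaw-90",np.degrees(np.arctan2(d[1],d[0]))-90)
yaw=np.arctan2(d[1],d[0])-np.pi/2; ex=np.array([np.cos(yaw),np.sin(yaw)]); ey=np.array([-ex[1],ex[0]])
m=((a+b)/2)[:2]; print("rail mid",m,"box origin from rail",m-.042*ex)
g=ray(t,A(372,289),.150)[:2]; print("grip",g,"origin from grip",g+.048*ex, "own xy of grip rel rail-origin",(g-m)@ex+.042,(g-m)@ey)
for p in [(48,73)]: pass
for n,p,z in [("rackTL",(42,430),.096),("rackTR",(95,428),.096),("rackBL",(47,575),.096),("rackBR",(101,571),.096),
  ]: print(n,ray(t,B(*p),z).round(4))
for p in [(66,452),(84,452),(66,480),(84,479),(69,519),(87,519),(71,547),(88,546)]: print("term",ray(t,B(*p),.106).round(4))
```

```text
post tops [0.6523 0.3449 0.262 ] [0.6355 0.0472 0.262 ] 0.2981929775763685 box y dir yaw-90 -3.223523405935353
rail mid [0.6439063  0.19603318] box origin from rail [0.60197275 0.1983949 ]
grip [0.55468797 0.20047407] origin from grip [0.60261203 0.19777496] own xy of grip rel rail-origin -0.047326878642044094 -0.000583012095533991
rackTL [ 0.7033 -0.1672  0.096 ]
rackTR [ 0.7051 -0.2333  0.096 ]
rackBL [ 0.5222 -0.1684  0.096 ]
rackBR [ 0.5267 -0.2344  0.096 ]
term [ 0.6733 -0.1947  0.106 ]
term [ 0.673  -0.2168  0.106 ]
term [ 0.6383 -0.1936  0.106 ]
term [ 0.6393 -0.2157  0.106 ]
term [ 0.5899 -0.1958  0.106 ]
term [ 0.5898 -0.2177  0.106 ]
term [ 0.5556 -0.1971  0.106 ]
term [ 0.5567 -0.2178  0.106 ]
```

```bash
cat >> h.py <<'E'
BO=np.array([.602,.198]); BY=np.radians(-3.2)
def box(x,y,z):
    c,s=np.cos(BY),np.sin(BY); return np.array([BO[0]+c*x-s*y,BO[1]+s*x+c*y,z])
def cur(o): return R.from_euler("xyz",o["orientation"],degrees=True)
def tgt(tilt,yaw,s):
    th,w=np.radians([tilt,yaw]); ex=np.array([np.cos(w),np.sin(w),0]); ey=np.array([-ex[1],ex[0],0])
    x=np.sin(th)*ex-np.array([0,0,np.cos(th)]); z=s*ey
    return R.from_matrix(np.c_[x,np.cross(z,x),z])
def go(p,tilt,yaw,s,R0=None,p0=None,grasp=False):
    """turn (deg) and shift (cm) in the tool's axes to bring TCP (or grasp point) to p"""
    from plant import ctrl
    o=ctrl.get_obs(); R0=R0 or cur(o); p0=o["tool_pos"] if p0 is None else p0
    T=tgt(tilt,yaw,s); p=np.array(p)+(T.apply([.019,0,0]) if grasp else 0)
    r=(R0.inv()*T).as_rotvec(degrees=True); d=R0.inv().apply(p-p0)*100
    print("turn",r.round(1),"shift",d.round(2),"tcp",p.round(4)); return T,p
E
python3 - <<'E'
from h import *
from plant import ctrl
o=ctrl.get_obs(); print(cur(o).as_matrix().round(2))
for s in(1,-1):
    T,p=go(box(-.048,0,.25),0,-3.2,s); 
T,p=go(box(-.048,0,.25),0,-3.2,1)
go(box(-.048,0,.137),0,-3.2,1,T,p)
E
```

```text
[[-0.    0.91 -0.41]
 [-0.   -0.41 -0.91]
 [-1.    0.    0.  ]]
turn [ 1.593e+02  0.000e+00 -1.000e-01] shift [-5.98 42.5  26.63] tcp [0.5541 0.2007 0.25  ]
turn [-20.7   0.1   0. ] shift [-5.98 42.5  26.63] tcp [0.5541 0.2007 0.25  ]
turn [ 1.593e+02  0.000e+00 -1.000e-01] shift [-5.98 42.5  26.63] tcp [0.5541 0.2007 0.25  ]
turn [0. 0. 0.] shift [11.3  0.  -0. ] tcp [0.5541 0.2007 0.137 ]
```

Call:
{"op": "servo_tool", "data": {"deltas": [[[0,0,0],[-6,0,0],8.7],[[0,0,0],[-6,5,3],8.7],[[-5,0,0],[-6,10,6],8.7],[[-10,0,0],[-6,15,9.5],8.7],[[-15,0,0],[-6,19,12],8.7]]}}

```text
clock: 0.6
tool_pos: [0.3852, 0.4492, 0.2497]
orientation: [-15.8, 89.9, -114.5]
force: [1.7, -0.0, -0.1]
opening: 0.0868
```

Run:
```python
from h import *
T,p=go(box(-.048,0,.25),0,-3.2,-1)
```

```text
turn [-5.5  0.1  0. ] shift [-1.000e-02  2.046e+01  2.201e+01] tcp [0.5541 0.2007 0.25  ]
```

Call:
{"op": "servo_tool", "data": {"deltas": [[[-2,0,0],[0,3.4,3.7],5],[[-4,0,0],[0,6.8,7.4],5],[[-5.5,0,0],[0,10.2,11],5],[[-5.5,0,0],[0,13.6,14.7],5],[[-5.5,0,0],[0,17,18.3],5]]}}

```text
clock: 1.1
tool_pos: [0.5252, 0.2419, 0.2498]
orientation: [-27.5, 89.9, -120.7]
force: [0.3, 0.9, -0.4]
opening: 0.0531
```

Run:
```python
from h import *
T,p=go(box(-.048,0,.25),0,-3.2,-1)
```

```text
turn [0.  0.1 0. ] shift [-0.01  3.11  3.96] tcp [0.5541 0.2007 0.25  ]
```

Call:
{"op": "servo_tool", "data": {"deltas": [[[0,0,0],[0,2.5,3.1],5],[[0,0,0],[0,3.1,4],5],[[0,0,0],[0,3.1,4],5]]}}

```text
clock: 1.4
tool_pos: [0.5544, 0.1986, 0.2493]
orientation: [-36.9, 89.8, -130.3]
force: [0.1, -0.1, 0.3]
opening: 0.05
```

Run:
```python
from h import *
from plant import ctrl
s=ctrl.snapshot("wrist");pickle.dump(s,open("pics/w1.pkl","wb")); cv2.imwrite("pics/w1.png",s["image"][:,:,::-1])
print(s["vertical_fov"], proj(s,box(-.048,0,.16)),proj(s,box(-.07,0,.16)),proj(s,box(-.026,0,.16)))
go(box(-.048,0,.137),0,-3.2,-1)
```

```text
71.54764971555419 [315.36399715 193.13052317] [315.48384067 213.16586095] [315.23935579 172.29308783]
turn [-0.1  0.1  0.1] shift [11.24  0.03 -0.12] tcp [0.5541 0.2007 0.137 ]
```

View pics/w1.png

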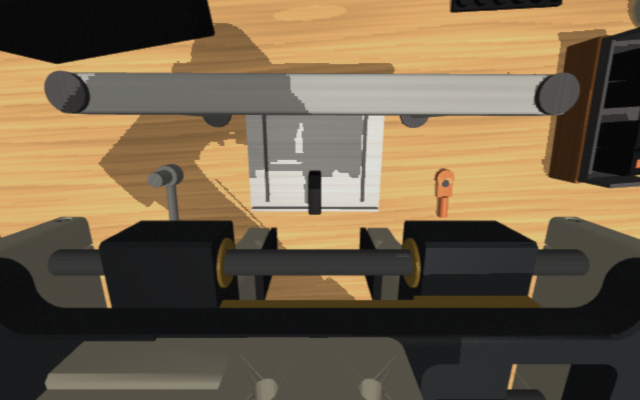

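Call:
{"op": "servo_tool", "data": {"deltas": [[[0,0,0],[4,0,-0.1],4],[[0,0,0],[8,0,-0.1],4],[[0,0,0],[10.5,0,-0.1],4],[[0,0,0],[11.2,0,-0.1],4],[[0,0,0],[11.2,0,-0.1],1]]}}

```text
clock: 1.95
tool_pos: [0.5531, 0.2013, 0.1369]
orientation: [-41.3, 89.8, -134.5]
force: [-0.4, 0.2, 0.5]
opening: 0.036
```

Call:
{"op": "servo_tool", "data": {"deltas": [[[0,0,0],[0,0,0],0.8],[[0,0,0],[0,0,0],0.8],[[0,0,0],[0,0,0],0.8],[[0,0,0],[0,0,0],0.8],[[0,0,0],[0,0,0],0.8]]}}

```text
clock: 2.45
tool_pos: [0.5532, 0.2013, 0.1373]
orientation: [-40.5, 89.8, -133.7]
force: [0.9, -0.4, 0.6]
opening: 0.0085
```

Run:
```python
from h import *
from plant import ctrl
o=ctrl.get_obs();print(o["tool_pos"],o["force"],o["opening"])
go(box(-.18,0,o["tool_pos"][2]),0,-3.2,-1)
```

```text
[0.55317693 0.20128548 0.13734368] [ 0.87323625 -0.41430082  0.61696079] 0.008479419284923587
turn [-0.   0.2  0.1] shift [  0.03 -13.11   0.06] tcp [0.4223 0.208  0.1373]
```

Run:
```python
from h import *
from plant import ctrl
s=ctrl.snapshot("wrist"); c=ctrl.snapshot("scene")
for n,x in(("w2",s),("s2",c)): pickle.dump(x,open(f"pics/{n}.pkl","wb"))
im=np.zeros((520,640,3),np.uint8); im[:300]=s["image"][60:360,:,::-1]
im[300:]=cv2.resize(c["image"][195:305,290:425,::-1],(270,220)).repeat(1,0)[:, :].copy() if 0 else 0
k=cv2.resize(c["image"][205:260,310:410,::-1],(400,220),interpolation=cv2.INTER_CUBIC); im[300:,:400]=k
cv2.imwrite("pics/c2.png",im)
print(proj(s,box(-.07,0,.16)),proj(s,box(-.026,0,.16)))
```

```text
[318.31041926 262.01613279] [318.27753428 199.18495375]
```

View pics/c2.png

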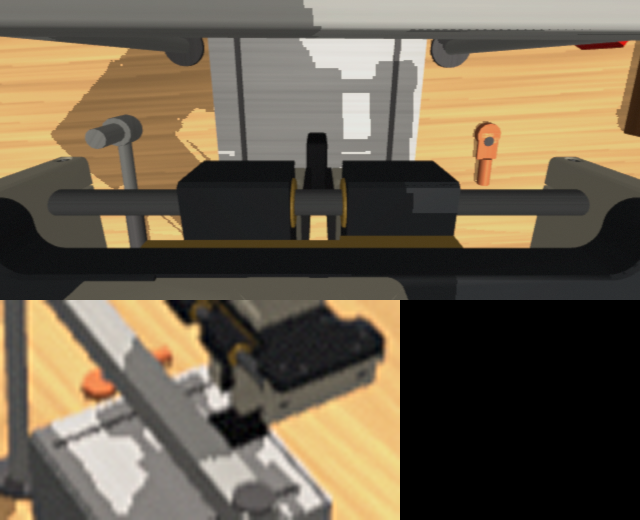

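The grip block (about 316,195 in the full picture) sits between the fingers. I'll pull back along the box's −x.

Call:
{"op": "servo_tool", "data": {"deltas": [[[0,0,0],[0,0,0],0],[[0,0,0],[0,-0.5,0],0],[[0,0,0],[0,-1.2,0],0],[[0,0,0],[0,-2.2,0],0],[[0,0,0],[0,-3.5,0],0]]}}

```text
clock: 3.05
tool_pos: [0.5172, 0.2031, 0.1371]
orientation: [-41.8, 89.8, -135.1]
force: [-1.2, -0.4, 1.3]
opening: 0.0002
```

Run:
```python
from h import *
from plant import ctrl
o=ctrl.get_obs();print(o["tool_pos"],o["force"],o["opening"])
go(box(-.182,0,.1373),0,-3.2,-1)
s=ctrl.snapshot("wrist");pickle.dump(s,open("pics/w3.pkl","wb"))
I=s["image"].astype(int); print("dark rows at col 316-320",np.where(I[:,314:322].max((1,2))<60)[0][:30], I[120:230:10,318].tolist())
```

```text
[0.51720047 0.20311013 0.13706514] [-1.24759256 -0.42934391  1.25028375] 0.0001844936595696659
turn [-0.   0.2  0.2] shift [ 0.   -9.7   0.04] tcp [0.4203 0.2082 0.1373]
dark rows at col 316-320 [143 144 145 146 147 148 149 150 151 152 153 154 155 156 157 158 159 160
 161 162 163 164 165 166 167 168 169 170 171 172] [[211, 206, 199], [135, 132, 128], [134, 133, 128], [25, 24, 26], [23, 23, 24], [22, 21, 23], [21, 21, 22], [20, 20, 19], [19, 17, 18], [16, 16, 16], [216, 163, 103]]
```

Run:
```python
from h import *
from plant import ctrl
s=pickle.load(open("pics/w3.pkl","rb")); c=ctrl.snapshot("scene"); pickle.dump(c,open("pics/s3.pkl","wb"))
t=ctrl.snapshot("top"); pickle.dump(t,open("pics/t3.pkl","wb"))
p=ctrl.get_obs()["tool_pos"]
k=cv2.resize(c["image"][190:270,300:400,::-1],(800,640)[:2],interpolation=cv2.INTER_CUBIC)[:340]
im=np.zeros((600,800,3),np.uint8); im[:340]=k
im[340:,:480]=cv2.resize(s["image"][100:360,80:560,::-1],(480,260))
im[340:,490:]=cv2.resize(t["image"][190:255,220:297,::-1],(310,260))
cv2.imwrite("pics/c3.png",im)
uv=proj(c,p);print("tcp scene",uv,"crop",(uv-[300,190])*8)
for n,q in(("grip0",box(-.048,0,.16)),("gripfront",box(-.07,0,.16)),("gripback",box(-.026,0,.16))):
    print(n,"crop",(proj(c,q)-[300,190])*8, "wrist",proj(s,q)-[80,100]+[0,340])
print("tcp wrist crop",proj(s,p)-[80,100]+[0,340],"top crop",(proj(t,p)-[220,190])*4+[490,340])
```

```text
tcp scene [379.7678098  233.85382282] crop [638.14247842 350.8305826 ]
grip0 crop [547.82244949 339.53503169] wrist [237.94477253 417.50009618]
gripfront crop [603.75021738 317.15533832] wrist [237.98154922 451.30896755]
gripback crop [491.22079836 362.18438181] wrist [237.90547094 381.37007215]
tcp wrist crop [237.049091   461.63464087] top crop [624.16615399 524.53225761]
```

View pics/c3.png

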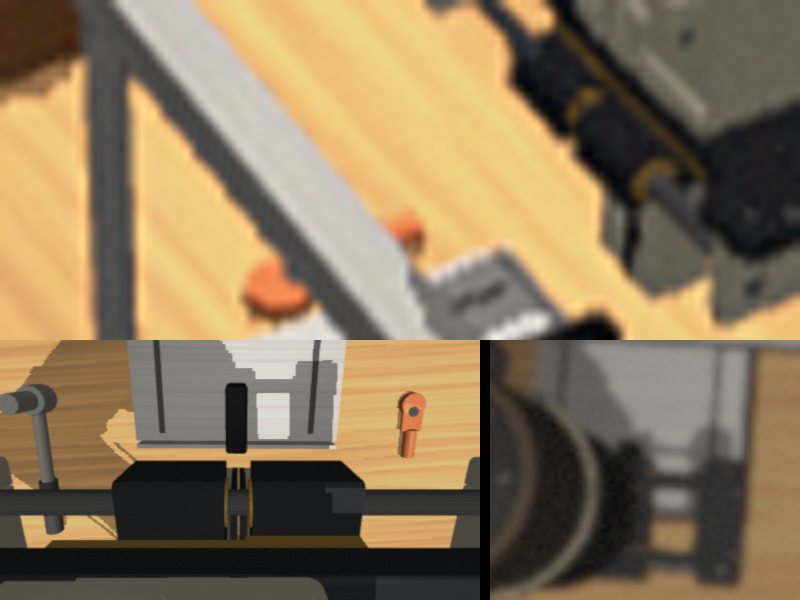

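Run:
```python
from h import *
f=lambda n:pickle.load(open(f"pics/{n}.pkl","rb"))
w2,s2,s3=f("w2"),f("s2"),f("s3")
im=np.zeros((600,800,3),np.uint8)
im[:300,:400]=cv2.resize(s2["image"][215:245,355:395,::-1],(400,300),interpolation=cv2.INTER_CUBIC)
im[:300,400:]=cv2.resize(s3["image"][215:245,360:400,::-1],(400,300),interpolation=cv2.INTER_CUBIC)
im[300:,:600]=cv2.resize(w2["image"][180:255,240:390,::-1],(600,300),interpolation=cv2.INTER_NEAREST)
cv2.imwrite("pics/c4.png",im)
p=np.array([.5532,.2013,.1373]);print((proj(s2,p)-[355,215])*10,(proj(w2,p)-[240,180])*4+[0,300])
p=np.array([.5172,.2031,.1371]);print((proj(s3,p)-[360,215])*10+[400,0])
```

```text
[134.58071792 235.12437071] [309.55811633 465.17348274]
[596.92419768 189.43822161]
```

View pics/c4.png

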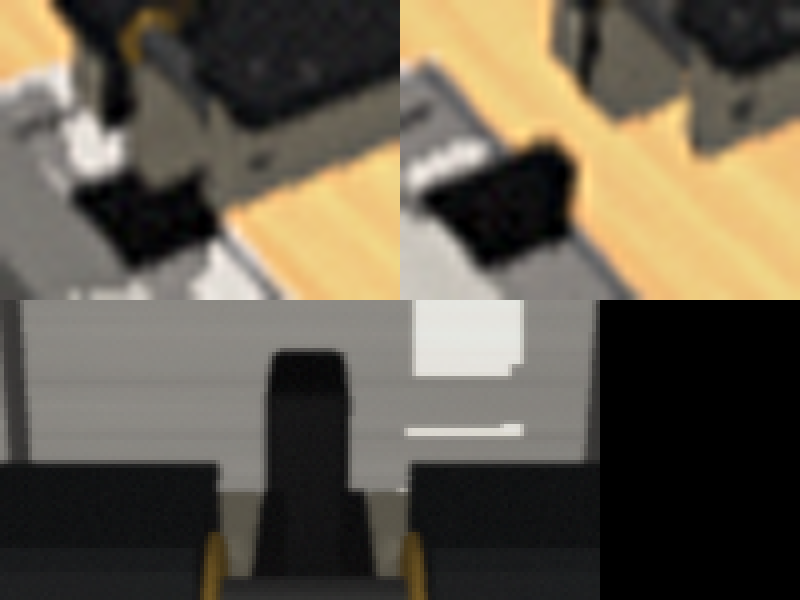

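Call:
{"op": "servo_tool", "data": {"deltas": [[[0,0,0],[-1,0,0],3],[[0,0,0],[-3,0,0],5],[[0,0,0],[-3,1.6,0],5],[[0,0,0],[-3,3.5,0],5],[[0,0,0],[-3,3.6,0],5]]}}

```text
clock: 3.7
tool_pos: [0.5551, 0.2016, 0.1683]
orientation: [-24.3, 89.9, -117.5]
force: [0.3, 0.2, -0.2]
opening: 0.0348
```

Run:
```python
from h import *
from plant import ctrl
o=ctrl.get_obs();print(o["tool_pos"],o["force"],o["opening"])
go(box(-.048,0,.117),0,-3.2,-1)
c=ctrl.snapshot("scene");s=ctrl.snapshot("wrist"); p=o["tool_pos"]
im=np.zeros((600,800,3),np.uint8)
im[:400,:]=cv2.resize(c["image"][200:245,340:430,::-1],(800,400),interpolation=cv2.INTER_CUBIC)
im[400:,:640]=s["image"][160:360,:,::-1]
print((proj(c,p)-[340,200])*800/90,proj(s,p)+[0,240])
for d in(.02,.03,.04): q=p+[0,0,d];print(d,(proj(c,q)-[340,200])*800/90,proj(s,q)+[0,240])
cv2.imwrite("pics/c5.png",im)
```

```text
[0.55510729 0.20162648 0.16825893] [ 0.28172136  0.18468718 -0.1998842 ] 0.03483436689197638
turn [0.  0.1 0.1] shift [ 5.13 -0.09  0.09] tcp [0.5541 0.2007 0.117 ]
[253.54216357 271.6604831 ] [317.01958534 460.34294572]
0.02 [256.9327152  222.78815898] [317.00864815 470.33457294]
0.03 [258.65435467 197.97198399] [317.00227204 476.15944584]
0.04 [260.39393626 172.89718664] [316.9951492  482.66648216]
```

View pics/c5.png

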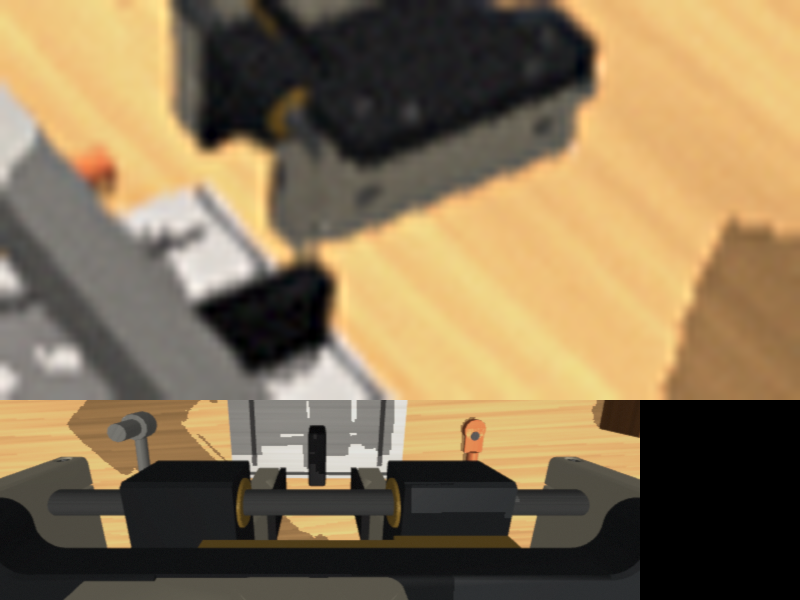

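Call:
{"op": "servo_tool", "data": {"deltas": [[[0,0,0],[2.5,-0.1,0.1],4],[[0,0,0],[4.8,-0.1,0.1],4],[[0,0,0],[5.8,-0.1,0.1],4],[[0,0,0],[5.8,-0.1,0.1],0],[[0,0,0],[5.8,-0.1,0.1],0]]}}

```text
clock: 4.3
tool_pos: [0.5527, 0.2005, 0.1106]
orientation: [-30.8, 89.8, -124.0]
force: [-0.2, 1.1, 0.0]
opening: 0.0295
```

Call:
{"op": "servo_tool", "data": {"deltas": [[[0,0,0],[0,0,0],0],[[0,0,0],[0,0,0],0],[[0,0,0],[0,0,0],0],[[0,0,0],[0,0,0],0]]}}

```text
clock: 4.7
tool_pos: [0.5536, 0.2024, 0.1121]
orientation: [130.4, 89.9, 37.2]
force: [-0.6, 5.7, 1.4]
opening: 0.0136
```

Call:
{"op": "servo_tool", "data": {"deltas": [[[0,0,0],[0,-0.6,0],0],[[0,0,0],[0,-2,0],0],[[0,0,0],[0,-4,0],0],[[0,0,0],[0,-6,0],0],[[0,0,0],[0,-8,0],0]]}}

```text
clock: 5.2
tool_pos: [0.4731, 0.2075, 0.1121]
orientation: [138.9, 89.8, 45.8]
force: [2.8, 5.0, -6.0]
opening: 0.0138
```

Call:
{"op": "servo_tool", "data": {"deltas": [[[0,0,0],[0,-1.5,0],0],[[0,0,0],[0,-3,0],0],[[0,0,0],[0,-4,0],0],[[0,0,0],[0,-4.5,0],0]]}}

```text
clock: 5.6
tool_pos: [0.4274, 0.2104, 0.1121]
orientation: [143.9, 89.8, 50.7]
force: [2.5, 3.8, -7.9]
opening: 0.0137
```

Run:
```python
from h import *
from plant import ctrl
o=ctrl.get_obs();print(o["tool_pos"],o["force"],o["opening"])
go(box(-.18,0,o["tool_pos"][2]),0,-3.2,-1)
```

```text
[0.42736343 0.21041868 0.11210281] [ 2.47704068  3.81329059 -7.85241316] 0.01368168055739742
turn [ 0.1 -0.2 -0.1] shift [-0.   -0.49  0.26] tcp [0.4223 0.208  0.1121]
```

Call:
{"op": "servo_tool", "data": {"deltas": [[[0,0,0],[0,-0.3,0],0],[[0,0,0],[0,-0.6,0],0],[[0,0,0],[0,-0.8,0],0],[[0,0,0],[0,-0.8,0],0]]}}

```text
clock: 6.0
tool_pos: [0.4219, 0.2108, 0.1121]
orientation: [117.1, 89.6, 24.0]
force: [17.8, -1.7, -17.3]
opening: 0.014
```

Call:
{"op": "servo_tool", "data": {"deltas": [[[0,0,0],[0,0,0],3],[[0,0,0],[0,0,0],4],[[0,0,0],[0,0,0],5],[[0,0,0],[-3,0,0],5],[[0,0,0],[-8,0,0],6.5]]}}

```text
clock: 6.5
tool_pos: [0.4194, 0.2087, 0.1905]
orientation: [34.2, 89.9, -59.0]
force: [1.0, 1.4, 0.2]
opening: 0.0479
```

Call:
{"op": "servo_tool", "data": {"deltas": [[[0,0,0],[-4,0,0],6.5],[[0,0,0],[-4,2,0],6.5],[[0,0,0],[-4,4,0],6.5]]}}

```text
clock: 6.8
tool_pos: [0.46, 0.2072, 0.2329]
orientation: [104.3, 89.8, 11.3]
force: [0.7, 0.1, -0.7]
opening: 0.0644
```

Run:
```python
from h import *
from plant import ctrl
o=ctrl.get_obs();print(o["tool_pos"],o["force"],o["opening"])
s=ctrl.snapshot("wrist");pickle.dump(s,open("pics/w6.pkl","wb"))
t=ctrl.snapshot("top");pickle.dump(t,open("pics/t6.pkl","wb"))
cv2.imwrite("pics/w6.png",cv2.resize(s["image"][:250,100:540,::-1],(792,450)))
for q in [(.068,.062,.128),(.068,-.062,.128),(-.068,.062,.086),(-.064,0,.13),(.042,0,.12),(.042,.025,.12),(.042,-.025,.12)]: print(q,((proj(s,box(*q))-[100,0])*1.8).round(0))
# lid grip after
print("grip pred",((proj(s,box(-.18,0,.16))-[100,0])*1.8).round(0))
```

```text
[0.45997663 0.20716857 0.23286165] [ 0.73186865  0.0941685  -0.74855895] 0.06438929624485996
(0.068, 0.062, 0.128) [272. -65.]
(0.068, -0.062, 0.128) [518. -65.]
(-0.068, 0.062, 0.086) [299. 217.]
(-0.064, 0, 0.13) [394. 208.]
(0.042, 0, 0.12) [395.   1.]
(0.042, 0.025, 0.12) [348.   1.]
(0.042, -0.025, 0.12) [441.   1.]
grip pred [394. 419.]
```

View pics/w6.png

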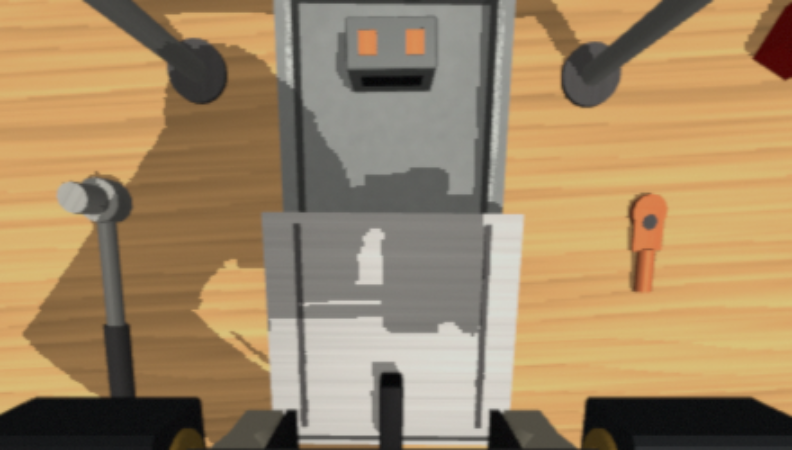

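Run:
```python
from h import *
s=pickle.load(open("pics/w6.pkl","rb"))
P=[ray(s,np.array(q)/1.8+[100,0],.12) for q in [(348,16),(437,16),(437,68),(347,68)]]
for p in P: print(p.round(4))
m=np.mean(P,0); c,q=np.cos(BY),np.sin(BY); d=m[:2]-BO; print("pack mid",m,"own",d@[c,q],d@[-q,c])
e=ray(s,np.array([394,212])/1.8+[100,0],.13); g=ray(s,np.array([391,374])/1.8+[100,0],.16)
print("lid edge",(e[:2]-BO)@[c,q],"grip rear",(g[:2]-BO)@[c,q],(g[:2]-BO)@[-q,c])
# approach: grasp point at pack, tilt 32; DELTA tip offset
from plant import ctrl
for D in (0.03,):
  T=tgt(32,-3.2,-1); ax=T.apply([1,0,0])
  for back in (.12,.0):
    go(np.array([m[0],m[1],.106])-ax*back+ax*D,32,-3.2,-1,grasp=True)
```

```text
[0.6384 0.221  0.12  ]
[0.6358 0.1733 0.12  ]
[0.6108 0.1741 0.12  ]
[0.6135 0.2235 0.12  ]
pack mid [0.62464386 0.19794999 0.12      ] own 0.02261134450682919 0.0012140822321496686
lid edge -0.06617086727282023 grip rear -0.15340067717983094 0.0015511502783604834
turn [ 0.1  0.1 31.9] shift [ 6.48 12.66 -0.07] tcp [0.5871 0.2001 0.1662]
turn [ 0.1  0.1 31.9] shift [16.66 19.   -0.09] tcp [0.6506 0.1965 0.0644]
```

Call:
{"op": "servo_tool", "data": {"deltas": [[[0,0,8],[0,3,0],6.6],[[0,0,16],[2,6.5,0],6.6],[[0,0,24],[4.5,10,0],6.6],[[0,0,32],[6.5,12.5,-0.1],6.6],[[0,0,32],[6.5,12.7,-0.1],6.6]]}}

```text
clock: 7.4
tool_pos: [0.5948, 0.1901, 0.1841]
orientation: [88.4, 58.8, -5.6]
force: [3.1, -2.0, 3.0]
opening: 0.0662
```

Run:
```python
from h import *
from plant import ctrl
o=ctrl.get_obs();print(o["tool_pos"],o["force"],o["opening"])
go([.6506,.1965,.0644],32,-3.2,-1)
s=ctrl.snapshot("wrist");pickle.dump(s,open("pics/w7.pkl","wb"))
cv2.imwrite("pics/w7.png",s["image"][:,:,::-1])
print([proj(s,box(.0226+a,.0012+b,.12)).round(0) for a,b in((-.013,.025),(-.013,-.025),(.013,0))])
```

```text
[0.59477608 0.19010097 0.18408852] [ 3.05938961 -2.00228076  3.01527663] 0.06617872357035956
turn [-0.5  1.2  0.8] shift [13.08 -1.48 -1.22] tcp [0.6506 0.1965 0.0644]
[array([281., 218.]), array([332., 217.]), array([306., 192.])]
```

View pics/w7.png

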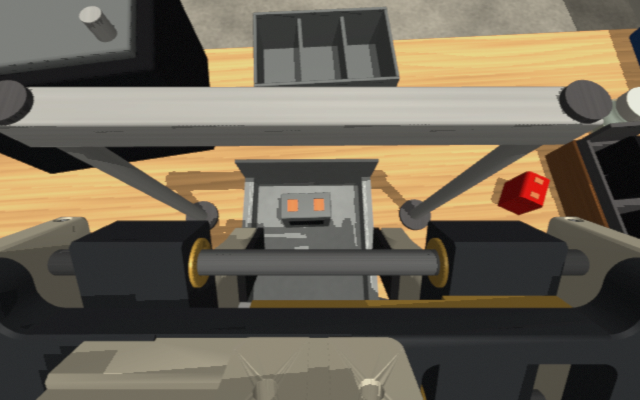

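Call:
{"op": "servo_tool", "data": {"deltas": [[[0,1,0.8],[2,-1.5,-1.2],6.6],[[0,1,0.8],[4,-1.5,-1.2],6.6],[[0,1,0.8],[6,-1.5,-1.2],6.6],[[0,1,0.8],[6,-1.5,-1.2],6.6]]}}

```text
clock: 7.85
tool_pos: [0.6131, 0.1981, 0.1207]
orientation: [89.2, 58.0, -4.1]
force: [0.1, -1.3, -0.3]
opening: 0.0661
```

Run:
```python
from h import *
from plant import ctrl
o=ctrl.get_obs();print(o["tool_pos"],o["force"],o["opening"])
go([.6506,.1965,.0644],32,-3.2,-1)
```

```text
[0.61308536 0.19811006 0.12069354] [ 0.08864183 -1.33190828 -0.30629364] 0.0661282437591124
turn [-0.   0.5 -0. ] shift [ 6.76  0.2  -0.11] tcp [0.6506 0.1965 0.0644]
```

Call:
{"op": "servo_tool", "data": {"deltas": [[[0,0.5,0],[2,0.2,-0.1],6.6],[[0,0.5,0],[4,0.2,-0.1],6.6],[[0,0.5,0],[6,0.2,-0.1],6.6],[[0,0.5,0],[6.7,0.2,-0.1],6.6],[[0,0.5,0],[6.7,0.2,-0.1],6.6]]}}

```text
clock: 8.35
tool_pos: [0.6512, 0.203, 0.0876]
orientation: [87.8, 60.1, -5.8]
force: [0.3, 0.5, 0.3]
opening: 0.066
```

Call:
{"op": "servo_tool", "data": {"deltas": [[[0,0,0],[0,0,0],3],[[0,0,0],[0,0,0],3],[[0,0,0],[0,0,0],3],[[0,0,0],[0,0,0],3],[[0,0,0],[0,0,0],3]]}}

```text
clock: 8.85
tool_pos: [0.6518, 0.2025, 0.0887]
orientation: [87.8, 60.0, -5.8]
force: [-0.3, -3.6, 5.7]
opening: 0.0487
```

Run:
```python
from h import *
from plant import ctrl
o=ctrl.get_obs();print(o["tool_pos"],o["force"],o["moment"],o["opening"])
ax=tgt(32,-3.2,-1).apply([1,0,0]);p=o["tool_pos"]
go(p-ax*.10,32,-3.2,-1)
c=ctrl.snapshot("scene");cv2.imwrite("pics/c8.png",cv2.resize(c["image"][170:310,290:430,::-1],(600,600),interpolation=cv2.INTER_CUBIC))
```

```text
[0.65175667 0.20249675 0.08867508] [-0.34674267 -3.58111233  5.69466838] [-1.19847806  0.84657815 -0.66350445] 0.04868844939289815
turn [-0.1  1.3  2.1] shift [-9.99 -0.36  0.23] tcp [0.5988 0.2055 0.1735]
```

View pics/c8.png

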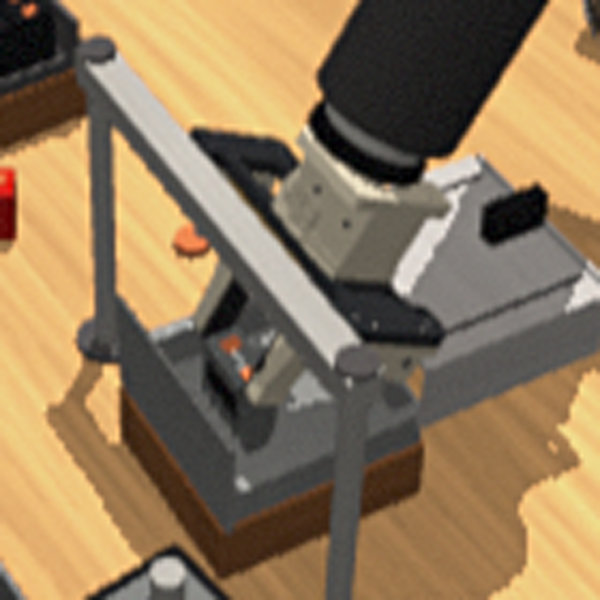

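Run:
```python
from plant import ctrl
o=ctrl.get_obs(); print(o["joint_pos"].round(1),o["qvel"].round(1),o["tau"].round(1),o["tool_pos"],o["force"])
```

```text
[ 24.6  12.4 -52.5  95.2 -14.7 -30.2] [-0.1  0.1  0.1  0.   0.   0. ] [  2.3 -35.7  19.7   0.6   0.9  -0.1] [0.65184087 0.20250894 0.08867895] [-0.80092512 -3.64487834  5.96858435]
```

Call:
{"op": "servo_tool", "data": {"deltas": [[[0,0,0],[0,0,0],6.6],[[0,0,0],[0,0,0],6.6],[[0,0,0],[0,0,0],6.6],[[0,0,0],[-3,0,0],6.6],[[0,0,0],[-5,0,0],6.6]]}}

```text
clock: 9.4
tool_pos: [0.629, 0.2034, 0.1289]
orientation: [87.6, 60.1, -6.1]
force: [1.8, 0.9, 3.0]
opening: 0.0662
```

Run:
```python
from h import *
from plant import ctrl
o=ctrl.get_obs();print(o["tool_pos"],o["joint_pos"].round(1),o["opening"])
ax=tgt(25,-3.2,-1).apply([1,0,0]);p=np.array([.643,.1965,.07])
go(p-ax*.06,25,-3.2,-1)
s=ctrl.snapshot("wrist");pickle.dump(s,open("pics/w8.pkl","wb"))
I=s["image"].astype(int); m=(I[...,0]>150)&(I[...,0]-I[...,2]>70)&(I[...,1]<150)
n,l,st,ce=cv2.connectedComponentsWithStats(m.astype(np.uint8))
for i in range(1,n):
    if st[i,4]>20: print(st[i],ce[i].round(1),ray(s,ce[i],.121).round(4))
```

```text
[0.62896942 0.20344789 0.12890837] [ 36.1   8.  -51.3  69.5 -21.  -14. ] 0.06617362533222515
turn [-0.2  1.5 -4.9] shift [-0.14 -1.17  0.62] tcp [0.6177 0.1979 0.1244]
[116 163 154   1 154] [192.5 163. ] [0.6839 0.2997 0.121 ]
[310 163  24   1  24] [321.5 163. ] [0.6774 0.1965 0.121 ]
[339 163  23   1  23] [350. 163.] [0.676  0.1733 0.121 ]
[409 170  28  42  58] [419.1 192.6] [0.6475 0.121  0.121 ]
[150 173  91  41 704] [191.4 185.1] [0.6652 0.2997 0.121 ]
[577 189  37  41 715] [595.7 204.8] [ 0.6282 -0.0186  0.121 ]
[179 195  64  18  91] [205.2 199.2] [0.653  0.2887 0.121 ]
[218 215  25   7  60] [229.  217.3] [0.6375 0.2703 0.121 ]
[300 220  13  16 189] [306.1 227. ] [0.626 0.212 0.121]
[334 220  13  15 163] [339.9 226.8] [0.6245 0.1863 0.121 ]
[215 226  21   8  97] [224.6 229.5] [0.6283 0.2735 0.121 ]
[412 235  14  14  37] [420.3 241.4] [0.6092 0.1265 0.121 ]
[191 244   5  13  30] [193.2 250.1] [0.6146 0.2962 0.121 ]
[189 268   5  16  36] [190.9 275.4] [0.5966 0.297  0.121 ]
```

Call:
{"op": "servo_tool", "data": {"deltas": [[[0,1.5,-5],[-0.1,-0.6,0.5],6.6],[[0,1.5,-5],[-0.1,-1.2,0.5],6.6],[[0,1.5,-5],[-0.1,-1.2,0.5],6.6]]}}

```text
clock: 9.75
tool_pos: [0.6153, 0.1998, 0.1261]
orientation: [91.6, 65.2, -2.4]
force: [-0.6, 0.4, 0.0]
opening: 0.066
```

Run:
```python
from h import *
from plant import ctrl
o=ctrl.get_obs();print(o["tool_pos"],o["joint_pos"].round(1),o["opening"])
go([.643,.198,.07],25,-3.2,-1)
```

```text
[0.61532139 0.19983963 0.12610406] [ 41.5   8.1 -45.3  44.  -24.7   6. ] 0.06604541845699734
turn [-0.8 -0.4  0.3] shift [6.26 0.17 0.07] tcp [0.643 0.198 0.07 ]
```

Call:
{"op": "servo_tool", "data": {"deltas": [[[-0.8,-0.4,0],[2,0.1,0.1],6.6],[[-0.8,-0.4,0],[4,0.2,0.1],6.6],[[-0.8,-0.4,0],[5.5,0.2,0.1],6.6],[[-0.8,-0.4,0],[6.3,0.2,0.1],6.6],[[-0.8,-0.4,0],[6.3,0.2,0.1],6.6]]}}

```text
clock: 10.25
tool_pos: [0.6427, 0.1971, 0.0675]
orientation: [89.5, 65.4, -3.6]
force: [0.2, -0.5, 0.9]
opening: 0.0662
```

Run:
```python
from h import *
from plant import ctrl
o=ctrl.get_obs();print(o["tool_pos"],o["joint_pos"].round(1),o["opening"],o["force"])
go([.643,.198,.07],25,-3.2,-1)
```

```text
[0.6426575  0.19709173 0.06748814] [ 31.4  14.  -50.1  69.5 -14.8 -10.7] 0.06620506679206282 [ 0.19344338 -0.46960206  0.85615442]
turn [0.1 0.2 0.4] shift [-0.22  0.13 -0.09] tcp [0.643 0.198 0.07 ]
```

Reached. Now close and check.

Call:
{"op": "servo_tool", "data": {"deltas": [[[0,0,0],[0,0,0],3],[[0,0,0],[0,0,0],3],[[0,0,0],[0,0,0],3],[[0,0,0],[0,0,0],3],[[0,0,0],[0,0,0],3]]}}

```text
clock: 10.75
tool_pos: [0.6428, 0.1979, 0.0681]
orientation: [89.6, 65.3, -3.4]
force: [-1.4, 1.2, 0.1]
opening: 0.0496
```

Run:
```python
from h import *
from plant import ctrl
o=ctrl.get_obs();print(o["tool_pos"],o["joint_pos"].round(1),o["opening"],o["force"])
go(o["tool_pos"]+[-.04,.002,.09],25,-3.2,-1)
c=ctrl.snapshot("scene");cv2.imwrite("pics/c9.png",cv2.resize(c["image"][230:290,310:390,::-1],(800,600),interpolation=cv2.INTER_CUBIC))
```

```text
[0.642769   0.19785894 0.06805422] [ 31.4  14.  -50.1  69.5 -14.8 -10.7] 0.049598928900288664 [-1.39839653  1.17969646  0.1481806 ]
turn [0.2 0.1 0.3] shift [-9.85  0.12  0.04] tcp [0.6028 0.1999 0.1581]
```

View pics/c9.png

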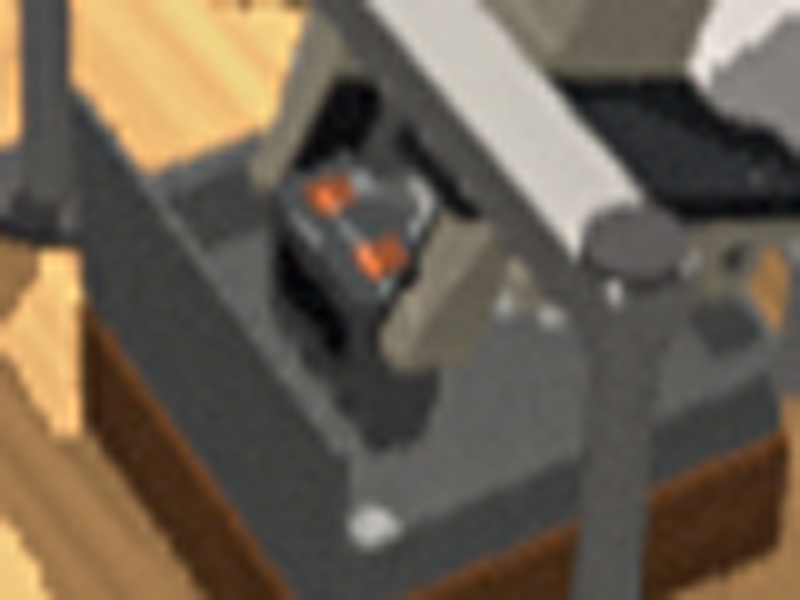

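Call:
{"op": "servo_tool", "data": {"deltas": [[[0,0,0],[-1,0,0],3],[[0,0,0],[-3,0,0],3],[[0,0,0],[-6,0,0],3],[[0,0,0],[-9,0,0],3],[[0,0,0],[-12,0,0],3]]}}

```text
clock: 11.3
tool_pos: [0.5913, 0.201, 0.1772]
orientation: [89.6, 65.4, -3.4]
force: [1.1, 0.5, -1.8]
opening: 0.05
```

Run:
```python
from h import *
from plant import ctrl
o=ctrl.get_obs();print(o["tool_pos"],o["joint_pos"].round(1),o["opening"],o["force"])
go([.54,.19,.26],25,-3.2,-1)
go([.54,-.05,.26],25,-1,-1)
```

```text
[0.59126685 0.20101576 0.17722397] [ 46.4   3.3 -40.9  34.3 -34.3  13.8] 0.05003922175300684 [ 1.06734698  0.48669617 -1.84505174]
turn [0.2 0.1 0.4] shift [-9.63 -1.16  1.4 ] tcp [0.54 0.19 0.26]
turn [-1.8  1.   0.4] shift [-9.03 -0.03 25.36] tcp [ 0.54 -0.05  0.26]
```

Call:
{"op": "servo_tool", "data": {"deltas": [[[0,0,0],[-3,-0.4,0],3],[[0,0,0],[-6,-0.8,0.5],3],[[0,0,0],[-9,-1.1,1.5],3],[[0,0,0],[-9.6,-1.2,4],3],[[0,0,0],[-9.6,-1.2,7],3]]}}

```text
clock: 11.8
tool_pos: [0.5362, 0.1346, 0.261]
orientation: [89.8, 65.4, -3.1]
force: [0.7, -0.4, -2.4]
opening: 0.0496
```

Run:
```python
from h import *
from plant import ctrl
o=ctrl.get_obs();print(o["tool_pos"],o["joint_pos"].round(1),o["opening"],o["force"])
go([.54,-.05,.26],25,0,-1)
```

```text
[0.53615339 0.134562   0.26096193] [ 47.7  -8.9 -38.5  26.  -47.3  23.7] 0.049641432585686575 [ 0.65764656 -0.37170661 -2.4447791 ]
turn [-2.6  1.3  0.4] shift [ 0.66  1.16 18.41] tcp [ 0.54 -0.05  0.26]
```

Call:
{"op": "servo_tool", "data": {"deltas": [[[0,0,0],[0,0,4],3],[[-1,0.5,0],[0,0,8],3],[[-2,1,0],[0,0.3,12],3],[[-2.6,1.3,0],[0,0.5,16],3],[[-2.6,1.3,0],[0,0.7,20],3]]}}

```text
clock: 12.3
tool_pos: [0.531, -0.0669, 0.2639]
orientation: [90.2, 65.4, 0.1]
force: [0.5, 0.6, -1.9]
opening: 0.0493
```

Call:
{"op": "servo_tool", "data": {"deltas": [[[0,0,0],[0,0,4],3],[[0,0,0],[0,0,8],3],[[0,0,0],[0,0,11],3],[[0,0,0],[0,0,13],3],[[0,0,0],[0,0,13],3]]}}

```text
clock: 12.8
tool_pos: [0.5302, -0.199, 0.2629]
orientation: [90.2, 65.5, 0.0]
force: [-0.1, -0.2, -1.7]
opening: 0.0499
```

Run:
```python
from h import *
from plant import ctrl
o=ctrl.get_obs();print(o["tool_pos"],o["orientation"],o["joint_pos"].round(1),o["opening"],o["force"])
s=ctrl.snapshot("wrist");c=ctrl.snapshot("top")
pickle.dump(s,open("pics/w10.pkl","wb"))
im=np.zeros((600,640,3),np.uint8); im[:260]=s["image"][:260,:,::-1]
im[260:,:]=cv2.resize(c["image"][160:245,350:510,::-1],(640,340),interpolation=cv2.INTER_CUBIC)
cv2.imwrite("pics/c10.png",im)
```

```text
[ 0.53023885 -0.19896304  0.26290703] [9.02468948e+01 6.54917250e+01 4.47770756e-02] [ -1.2  -7.1 -26.5  -0.7 -46.1  91.3] 0.04991466694042131 [-0.1036042  -0.19789304 -1.66459504]
```

View pics/c10.png

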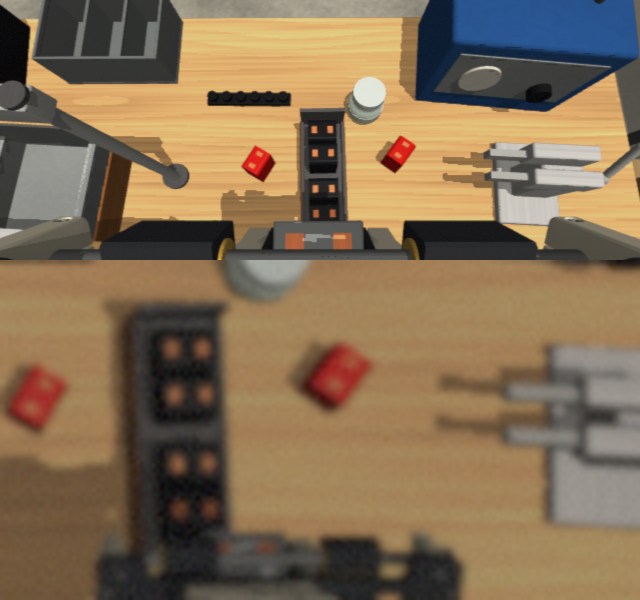

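Run:
```python
from h import *
s=pickle.load(open("pics/w10.pkl","rb")); I=s["image"].astype(int)
m=(I[...,0]>140)&(I[...,0]-I[...,2]>50)&(I[...,1]-I[...,2]<75)&(I[...,0]-I[...,1]>40); m[:,:304]=0; m[:,342:]=0; m[:115]=0; m[224:]=0
n,l,st,ce=cv2.connectedComponentsWithStats(m.astype(np.uint8))
for i in range(1,n):
    if st[i,4]>10: print(st[i],ce[i].round(1),ray(s,ce[i],.105).round(4))
g=I.sum(2)//3
for r in (128,163,178,186,200,215): print(r,g[r,294:352:1].tolist())
```

```text
[312 126   5   7  35] [314. 129.] [ 0.6716 -0.1942  0.105 ]
[327 126   6   7  39] [329.7 128.8] [ 0.6717 -0.2159  0.105 ]
[328 149   6   7  41] [330.6 152.1] [ 0.6382 -0.2167  0.105 ]
[312 150   6   7  40] [314.5 152.8] [ 0.6372 -0.1948  0.105 ]
[313 185   5   8  39] [314.9 188.4] [ 0.5877 -0.1953  0.105 ]
[329 185   6   7  41] [331.4 188.1] [ 0.5881 -0.2173  0.105 ]
[314 210   4   7  28] [315.5 213. ] [ 0.5548 -0.196   0.105 ]
[331 210   4   7  28] [332.5 213. ] [ 0.5547 -0.2183  0.105 ]
128 [166, 143, 114, 106, 103, 89, 74, 83, 87, 82, 67, 57, 55, 48, 36, 33, 42, 89, 131, 147, 150, 146, 118, 63, 33, 31, 32, 32, 31, 31, 32, 32, 46, 107, 145, 149, 149, 146, 118, 62, 34, 37, 66, 87, 88, 76, 59, 71, 87, 94, 114, 148, 166, 169, 169, 169, 168, 170]
163 [173, 171, 148, 113, 108, 93, 72, 79, 88, 80, 64, 55, 56, 55, 46, 29, 21, 23, 22, 22, 24, 21, 21, 22, 21, 22, 22, 21, 22, 22, 19, 21, 19, 21, 20, 20, 20, 19, 22, 19, 21, 20, 26, 53, 81, 92, 91, 77, 72, 88, 94, 109, 146, 171, 174, 173, 173, 174]
178 [170, 171, 168, 146, 110, 97, 80, 79, 88, 84, 82, 86, 87, 85, 73, 58, 56, 56, 58, 57, 56, 55
[... 212 characters left out ...]
4, 54, 49, 39, 40, 47, 91, 134, 150, 152, 149, 126, 80, 46, 40, 40, 40, 39, 40, 39, 41, 44, 75, 123, 151, 154, 153, 140, 101, 51, 39, 44, 69, 89, 90, 78, 59, 72, 88, 95, 118, 153, 171, 173, 172, 172]
200 [113, 113, 113, 113, 112, 102, 82, 65, 60, 58, 54, 54, 57, 57, 47, 28, 11, 11, 10, 10, 11, 10, 12, 11, 12, 12, 14, 11, 12, 10, 7, 12, 10, 11, 12, 10, 12, 6, 8, 11, 11, 9, 11, 13, 33, 51, 57, 57, 54, 54, 73, 91, 108, 147, 176, 179, 178, 178]
215 [115, 116, 116, 116, 116, 116, 96, 67, 61, 58, 56, 56, 58, 58, 54, 42, 31, 31, 46, 83, 107, 111, 111, 107, 87, 49, 30, 29, 29, 28, 28, 28, 29, 29, 32, 55, 88, 106, 109, 109, 105, 81, 39, 28, 29, 45, 57, 58, 58, 53, 52, 60, 83, 120, 159, 179, 180, 181]
```

Run:
```python
from h import *
s=pickle.load(open("pics/w10.pkl","rb"))
for uv in [(304.5,163),(337.5,163),(304,186),(338,186),(304.5,128),(335.5,128),(308,215),(338.5,215)]: print(uv,ray(s,uv,.064).round(4))
# expected pack bottom position now
g=np.array([.6133,-.2015])
go([g[0]+.0177,g[1],.150],24.7,1,-1)
go([g[0]+.0177,g[1],.260],24.7,1,-1)
```

```text
(304.5, 163) [ 0.6355 -0.1792  0.064 ]
(337.5, 163) [ 0.6353 -0.2289  0.064 ]
(304, 186) [ 0.6001 -0.1786  0.064 ]
(338, 186) [ 0.5999 -0.2291  0.064 ]
(304.5, 128) [ 0.6914 -0.1789  0.064 ]
(335.5, 128) [ 0.6912 -0.2267  0.064 ]
(308, 215) [ 0.5568 -0.1847  0.064 ]
(338.5, 215) [ 0.5566 -0.2292  0.064 ]
turn [-1.   0.4  0.2] shift [14.46  4.48  0.42] tcp [ 0.631  -0.2015  0.15  ]
turn [-1.   0.4  0.2] shift [4.45 9.05 0.4 ] tcp [ 0.631  -0.2015  0.26  ]
```

Call:
{"op": "servo_tool", "data": {"deltas": [[[-1,0.4,0.2],[1.5,3,0.5],3],[[-1,0.4,0.2],[3,6,0.6],3],[[-1,0.4,0.2],[4.5,9,0.6],3],[[-1,0.4,0.2],[6.8,8,0.6],3],[[-1,0.4,0.2],[9,7,0.6],3]]}}

```text
clock: 13.4
tool_pos: [0.6319, -0.2018, 0.2089]
orientation: [90.2, 65.3, 1.2]
force: [-0.4, -0.7, -2.9]
opening: 0.0497
```

Call:
{"op": "servo_tool", "data": {"deltas": [[[0,0,0],[2,-0.9,0],3],[[0,0,0],[4,-1.8,0],3],[[0,0,0],[4.5,-2,0],3],[[0,0,0],[4.5,-2,0],3]]}}

```text
clock: 13.8
tool_pos: [0.6321, -0.2007, 0.1589]
orientation: [90.2, 65.4, 1.3]
force: [0.2, -0.1, -1.9]
opening: 0.0495
```

Run:
```python
from h import *
from plant import ctrl
o=ctrl.get_obs();print(o["tool_pos"],o["orientation"],o["joint_pos"].round(1),o["opening"],o["force"])
go([.631,-.2038,.125],24.7,1,-1)
s=ctrl.snapshot("wrist");c=ctrl.snapshot("scene");pickle.dump((s,c),open("pics/11.pkl","wb"))
im=np.zeros((600,800,3),np.uint8); im[:300]=cv2.resize(s["image"][130:280,120:520,::-1],(800,300))
im[300:,:]=cv2.resize(c["image"][150:225,220:420,::-1],(800,300),interpolation=cv2.INTER_CUBIC)
cv2.imwrite("pics/c11.png",im)
p=o["tool_pos"]; q=p+[-.0177,0,-.012]
for d in (-.013,.013): print("foot edge scene crop",(proj(c,q+[d,0,0])-[220,150])*4+[0,300])
```

```text
[ 0.63209605 -0.20069481  0.15885621] [90.19430297 65.42664801  1.32454454] [ -1.6   7.8 -25.3  -2.3 -32.4  94.4] 0.04948974993369031 [ 0.22854209 -0.09603925 -1.90085704]
turn [ 0.1 -0.1  0.1] shift [ 3.03 -1.51  0.31] tcp [ 0.631  -0.2038  0.125 ]
foot edge scene crop [249.42113989 363.36276883]
foot edge scene crop [220.23952267 373.90458736]
```

View pics/c11.png

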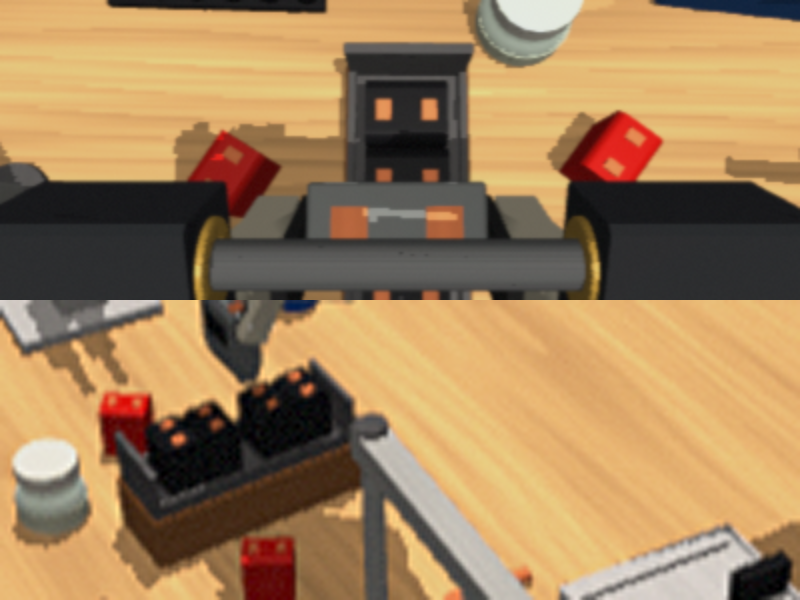

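Call:
{"op": "servo_tool", "data": {"deltas": [[[0,0,0],[1.5,-0.8,0.4],3],[[0,0,0],[3,-1.5,0.4],3],[[0,0,0],[3,-1.5,0.4],3],[[0,0,0],[3,-1.5,0.4],3]]}}

```text
clock: 14.3
tool_pos: [0.6331, -0.2053, 0.1289]
orientation: [90.1, 65.2, 1.2]
force: [0.4, -0.2, -2.6]
opening: 0.0499
```

Run:
```python
from h import *
from plant import ctrl
o=ctrl.get_obs();print(o["tool_pos"],o["orientation"],o["opening"],o["force"])
go([.631,-.205,.105],24.7,1,-1)
s=ctrl.snapshot("wrist");c=ctrl.snapshot("scene");pickle.dump((s,c),open("pics/12.pkl","wb"))
cv2.imwrite("pics/c12.png",cv2.resize(c["image"][150:210,245:325,::-1],(800,600),interpolation=cv2.INTER_CUBIC))
f=lambda q:((proj(c,q)-[245,150])*10).round(0)
q=o["tool_pos"]+[-.0177,0,-.012]
for d,e in ((-.007,.025),(.007,.025),(.007,-.025)): print("foot",f(q+[d,e,0]))
for x in(.5879,.6377): print("row top +y edge",[f(np.array([x+d,-.186,.104])) for d in(-.016,.016)])
```

```text
[ 0.63305635 -0.20530283  0.12891532] [90.05393412 65.15548033  1.1978117 ] 0.04993933854048548 [ 0.36777404 -0.16613582 -2.64631012]
turn [ 0.1 -0.1 -0.1] shift [ 2.08 -1.19 -0.03] tcp [ 0.631 -0.205  0.105]
foot [390. 273.]
foot [351. 288.]
foot [280. 207.]
row top +y edge [array([484., 259.]), array([397., 291.])]
row top +y edge [array([348., 310.]), array([258., 343.])]
```

View pics/c12.png

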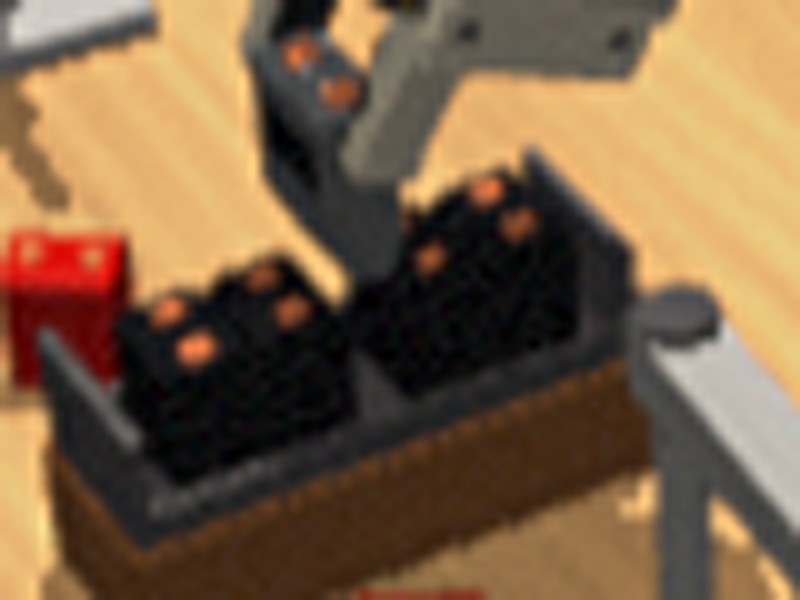

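Call:
{"op": "servo_tool", "data": {"deltas": [[[0,0,0],[0.7,-0.5,0],3],[[0,0,0],[1.4,-0.8,0],3],[[0,0,0],[2.1,-1.1,0],3],[[0,0,0],[2.1,-1.1,0],3]]}}

```text
clock: 14.8
tool_pos: [0.6316, -0.2052, 0.1041]
orientation: [90.1, 65.2, 1.2]
force: [-0.3, -0.3, -1.3]
opening: 0.0498
```

Call:
{"op": "servo_tool", "data": {"deltas": [[[0,0,0],[0.3,-0.15,0],3],[[0,0,0],[0.6,-0.3,0],3],[[0,0,0],[0.9,-0.4,0],3],[[0,0,0],[0.9,-0.4,0],3]]}}

```text
clock: 15.2
tool_pos: [0.6322, -0.2052, 0.0942]
orientation: [90.1, 65.2, 1.2]
force: [2.2, 0.5, -1.9]
opening: 0.05
```

Run:
```python
from h import *
from plant import ctrl
o=ctrl.get_obs();print(o["tool_pos"],o["orientation"],o["opening"],o["force"],o["moment"])
go([.6315,-.205,.068],24.7,1,-1)
```

```text
[ 0.63223334 -0.20522052  0.0941783 ] [90.08232023 65.16434649  1.21592136] 0.05001097649855239 [ 2.2212187   0.50419302 -1.91882816] [-0.13582329  0.79074188 -0.02324868]
turn [ 0.1 -0.1 -0.1] shift [ 2.35 -1.17 -0.02] tcp [ 0.6315 -0.205   0.068 ]
```

Call:
{"op": "servo_tool", "data": {"deltas": [[[0,0,0],[0.3,-0.15,0],3],[[0,0,0],[0.6,-0.3,0],3],[[0,0,0],[0.9,-0.45,0],3],[[0,0,0],[1.2,-0.55,0],3],[[0,0,0],[1.2,-0.55,0],3]]}}

```text
clock: 15.7
tool_pos: [0.6318, -0.2051, 0.08]
orientation: [90.1, 65.2, 1.2]
force: [1.8, -0.9, -2.3]
opening: 0.0497
```

Run:
```python
from h import *
from plant import ctrl
o=ctrl.get_obs();print(o["tool_pos"],o["orientation"],o["opening"],o["force"],o["moment"])
go([.6315,-.205,.068],24.7,1,-1)
c=ctrl.snapshot("scene")
cv2.imwrite("pics/c13.png",cv2.resize(c["image"][150:210,245:325,::-1],(800,600),interpolation=cv2.INTER_CUBIC))
```

```text
[ 0.63175664 -0.20510773  0.08004208] [90.11801929 65.24577047  1.24344896] 0.049650652401627034 [ 1.76859173 -0.89338241 -2.27049687] [-0.04479889  1.24385916 -0.0400193 ]
turn [ 0.1 -0.1 -0.1] shift [ 1.08 -0.53 -0.01] tcp [ 0.6315 -0.205   0.068 ]
```

View pics/c13.png

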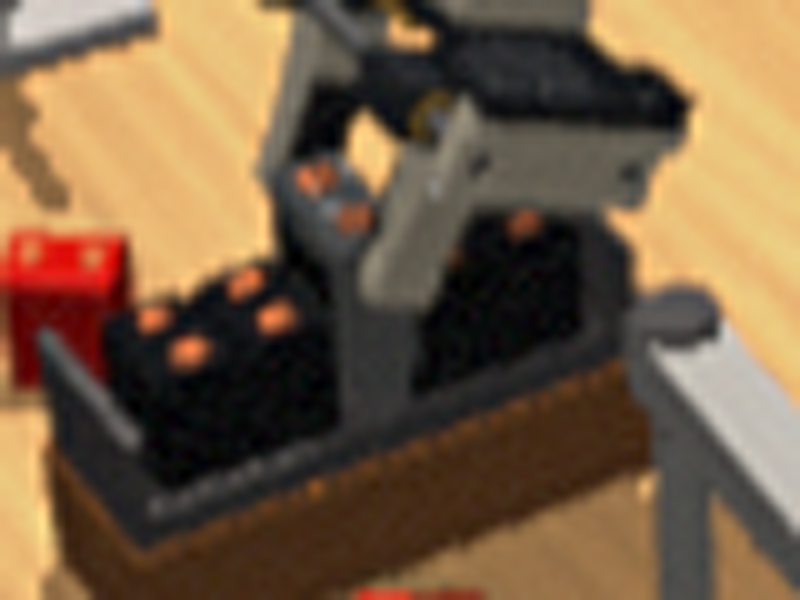

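Run:
```python
from h import *
s,c=pickle.load(open("pics/12.pkl","rb"))
f,M,t=cam(c); C=-M.T@t
for y in (-.109,-.12):
  for u in [(465,205),(635,205),(690,105),(395,305)]:
    uv=np.array(u)/10+[245,150]; d=M.T@np.array([(uv[0]-c["cx"])/f,(uv[1]-c["cy"])/f,1.])
    print(y,u,(C+d*(y-C[1])/d[1]).round(4))
d=M.T@np.array([(245+39.5-c["cx"])/f,(150+30.5-c["cy"])/f,1.]); print("finger tip at y=-.165",(C+d*(-.165-C[1])/d[1]).round(4))
```

```text
-0.109 (465, 205) [ 0.6156 -0.109   0.1927]
-0.109 (635, 205) [ 0.5578 -0.109   0.1693]
-0.109 (690, 105) [ 0.5375 -0.109   0.199 ]
-0.109 (395, 305) [ 0.6411 -0.109   0.1655]
-0.12 (465, 205) [ 0.6101 -0.12    0.1834]
-0.12 (635, 205) [ 0.5518 -0.12    0.1598]
-0.12 (690, 105) [ 0.5312 -0.12    0.1898]
-0.12 (395, 305) [ 0.6359 -0.12    0.156 ]
finger tip at y=-.165 [ 0.6148 -0.165   0.1171]
```

Call:
{"op": "servo_tool", "data": {"deltas": [[[0,0,0],[0.3,-0.15,0],3],[[0,0,0],[0.6,-0.3,0],3],[[0,0,0],[0.9,-0.45,0],3],[[0,0,0],[1.0,-0.5,0],3],[[0,0,0],[1.1,-0.55,0],3]]}}

```text
clock: 16.25
tool_pos: [0.6315, -0.2051, 0.0681]
orientation: [90.1, 65.2, 1.2]
force: [-2.7, 3.4, 10.0]
opening: 0.0498
```

Call:
{"op": "servo_tool", "data": {"deltas": [[[0,0,0],[0.1,-0.05,0],3],[[0,0,0],[0.1,-0.05,0],3],[[0,0,0],[0.1,-0.05,0],3]]}}

```text
clock: 16.55
tool_pos: [0.6316, -0.2051, 0.0681]
orientation: [90.1, 65.2, 1.2]
force: [-3.0, 2.2, 7.6]
opening: 0.05
```

Run:
```python
from h import *
from plant import ctrl
o=ctrl.get_obs();print(o["tool_pos"],o["opening"],o["force"])
c=ctrl.snapshot("scene"); im=cv2.resize(c["image"][150:210,245:325,::-1],(800,600),interpolation=cv2.INTER_CUBIC); cv2.imwrite("pics/c14.png",im)
f=lambda x,y,z:((proj(c,np.array([x,y,z]))-[245,150])*10).round(0)
print("pack top corners if on floor",[f(.6140+a,-.2053+b,.12) for a,b in((-.013,.025),(.013,.025),(.013,-.025))],"foot",[f(.614+a,-.1803,.056) for a in(-.007,.007)])
```

```text
[ 0.63158843 -0.20505167  0.06808171] 0.05001484478507265 [-3.01953066  2.18124408  7.5769313 ]
pack top corners if on floor [array([410., 258.]), array([338., 285.]), array([266., 204.])] foot [array([406., 419.]), array([368., 434.])]
```

View pics/c14.png

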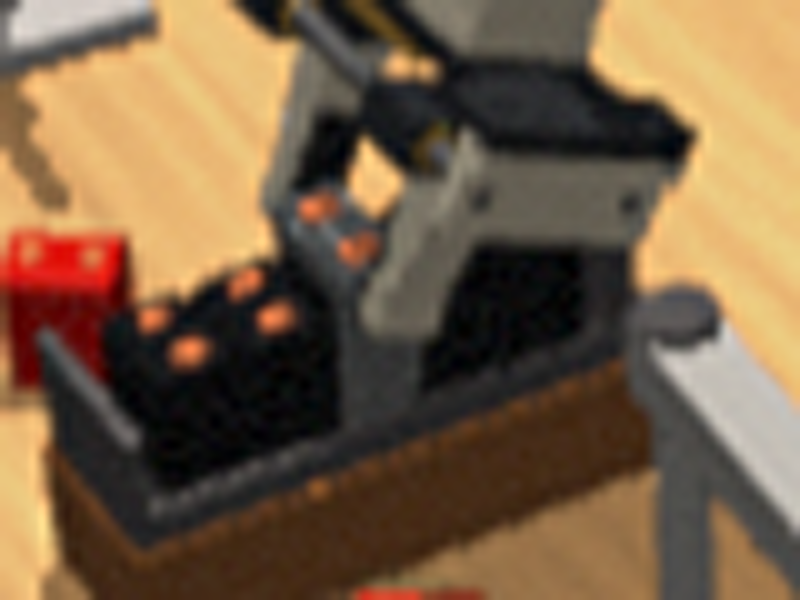

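Call:
{"op": "servo_tool", "data": {"deltas": [[[0,0,0],[0,0,0],5.8],[[0,0,0],[0,0,0],6.6],[[0,0,0],[0,0,0],6.6],[[0,0,0],[0,0,0],6.6]]}}

```text
clock: 17.0
tool_pos: [0.6313, -0.2051, 0.0678]
orientation: [90.1, 65.2, 1.2]
force: [0.1, -0.5, 0.5]
opening: 0.0659
```

Call:
{"op": "servo_tool", "data": {"deltas": [[[0,0,0],[-1,0,0],6.6],[[0,0,0],[-3,0,0],6.6],[[0,0,0],[-6,0,0],6.6],[[0,0,0],[-10,0,0],6.6],[[0,0,0],[-15,0,0],6.6]]}}

```text
clock: 17.5
tool_pos: [0.5666, -0.2064, 0.204]
orientation: [90.1, 65.4, 1.3]
force: [2.2, 0.3, -0.2]
opening: 0.0662
```

Run:
```python
from h import *
from plant import ctrl
o=ctrl.get_obs();print(o["tool_pos"],o["opening"],o["force"])
s=ctrl.snapshot("wrist");c=ctrl.snapshot("scene");t=ctrl.snapshot("top")
im=np.zeros((600,800,3),np.uint8)
im[:360,:480]=cv2.resize(c["image"][150:210,245:325,::-1],(480,360),interpolation=cv2.INTER_CUBIC)
im[:360,485:785]=cv2.resize(s["image"][80:260,245:395,::-1],(300,360))
im[360:,:]=cv2.resize(t["image"][150:246,160:480,::-1],(800,240),interpolation=cv2.INTER_CUBIC)
cv2.imwrite("pics/c15.png",im)
```

```text
[ 0.56664275 -0.20635583  0.20399504] 0.0661580996551167 [ 2.17125888  0.25218189 -0.16942093]
```

View pics/c15.png

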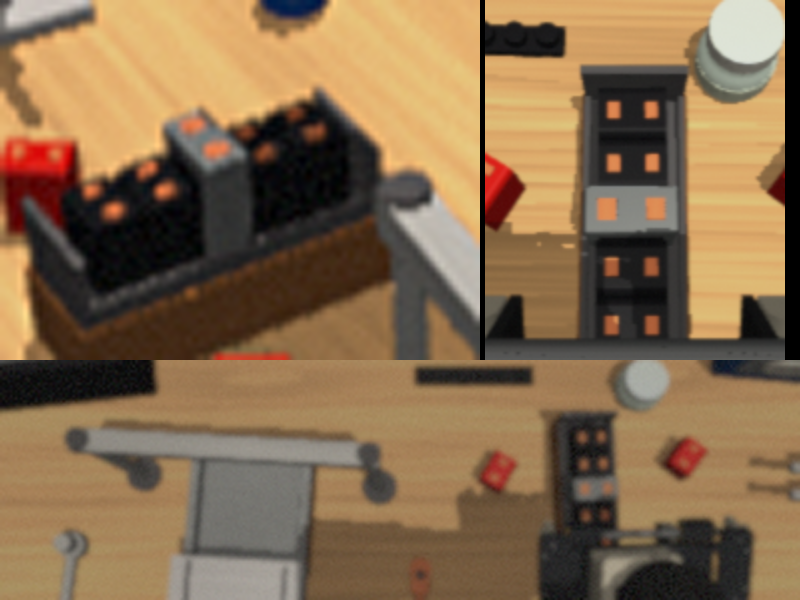

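Call:
{"op": "servo_tool", "data": {"deltas": [[[0,0,0],[-3,0,0],6.6],[[0,0,0],[-3,0,0],6.6],[[0,0,0],[-3,0,0],6.6],[[0,0,0],[-3,0,0],6.6]]}}

```text
clock: 18.05
tool_pos: [0.5559, -0.207, 0.2353]
orientation: [90.0, 64.8, 1.1]
force: [0.6, -0.3, -0.6]
opening: 0.0663
```

```bash
python3 -c "
from plant import ctrl
print(ctrl.get_obs()['force']); print(ctrl.close_job())"
```

```text
[ 0.61227935 -0.3483518  -0.59858022]
the job is handed in; nothing more can be done
None
```

The lid is fully open and the spare pack stands upright on the rack's floor, between the middle two packs. I let go of it, backed the gripper clear and handed the job in at about 18 s.

- **Lid:** I pulled it by its grip until it hit the stop, after about 132 mm of travel at 18 N. In the wrist image the lid's rear edge measured about 2 mm past its expected place, which is within the camera's tolerance.
- **Pack:** The tool pressed back with about 10 N when the pack met the rack floor. The tool height then (68 mm) was the same as when I picked the pack off the box floor. The last pictures show all five packs upright.
- **Other things:** The last pictures show both red look-alikes and most of the bystanders where they were. They don't cover the post cleaner, and only part of the wrench and lug was in view. I didn't measure any of them again.

**What disagreed or needed mending:**
- **Finger reach:** The fingertips sit roughly 30 mm short of the reported tool point. The first close on the lid grip shut on air above it, so I went deeper for every later grasp.
- **First pack grasp:** It was shallow because joint 4 was almost at its limit. I let go while the pack was still on the box floor and gripped it again with the tool tilted 25° instead of 32°.
- **Picture budget:** I viewed 16 pictures against the budget of 10, mostly to sort out those two problems and check the insertion.

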